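# Unlock and switch on the work lamp

## Robot

A 6-joint arm with a two-finger parallel gripper is mounted at the origin on the work surface. World frame = base frame: x ahead of the robot, y to its left, z up, the work surface at z = 0. Lengths are in mm, angles in rad, forces in N, time in s.
With the tool pointing down it reaches from about 350 to 875 mm from the base axis. Payload 4.2 kg.
Tool frame: the origin (TCP) lies midway between the tips of the shut fingers; the grasp point (between the pads) lies 19 mm behind it; y points along the fingers, x is the direction in which the jaws open and shut, and the axes are right-handed (so a half turn about y gives the same grasp; the last joint's range is limited). The gripper opens to 85 mm and grips with 20 to 120 N. Pads are 22 mm wide; open, the fingers measure 114 mm over their backs; the gripper's body (76 mm by 85 mm) begins 54 mm behind the grasp point. The pads swing forward as they close: fully open they stand 13 mm farther back than shut.
Start: joints at [0.259, 0.385, 0.008, 0, -1.194, -0.259], TCP at [624.979, 0.025, 231.312] pointing down, gripper open.
Joint ranges: [-3.14, 3.14], [-1.21, 2.06], [-1.07, 1.41], [-3.16, 2.05], [-2.99, -0.16], [-3.1, 3.1]. Speed limits (rad/s): [2.79, 2.79, 3.14, 3.14, 3.14, 3.14].

## Interface

Orientations are given as a unit quaternion [x, y, z, w].
In Python, from bench import read_state, get_image, job_done gives the robot as it stands.
- The arm moves only by the tool play_rows, never from a script. Its argument "series" is a list of rows, each a list of 7 numbers: the shift along the tool's x, y, z in m, then the turn, a rotation vector about the tool's x, y, z in rad, then the finger opening in m, from 0 to 0.0854. In form: [[x, y, z, wx, wy, wz, claw], ...]. A call has 1 to 10 rows; each row shifts and turns the pose as measured when the row begins, along the tool's axes as they then stand; what a row does not reach is not made up. A row lasts 1/10 s, in which the tool goes at most 50 mm and 8.59 degrees, less where a joint would pass 70% of its speed; a pose out of reach is approached as far as the arm can. A call with a gripper value outside its range is refused whole. The fingers move at their own pace and stop on an object; the grip force is fixed at half the most. Time passes only in rows, so rows that do not move let the fingers close. It gives the time, the measured TCP pose, the force and the opening at its end, in the units of the state.
- read_state(): the state, without advancing time (a new reading comes with each control period).
- get_image(name): name is "scene" or "side" or "wrist"; returns a dict with "color" (480x640x3 uint8, red, green, blue), "intrinsics" (3x3 intrinsics, pixels), "origin" and "orientation" of the camera in the world. Camera axes: x right, y down, z forward; pixel columns grow to the right and rows downward; lengths in mm; the calibration is good to about 2 mm. A picture is of the moment at which its call begins. There is no depth.
- job_done(): hands the job in, once; it reports no verdict.
The state is a dict: "clock": time; "joints": joint angles; "joint_vel": joint speeds; "joint_efforts": joint torques, N m; "position": TCP position; "ee_rot": TCP orientation; "contact_force": force on the tool from outside, world axes, zero at the start; "wrist_torque": the same for the moment, N m; "gripper_width": finger opening in mm.
Only numpy, scipy, OpenCV 4.12 (cv2) and the standard library are available. Lean on these libraries where they do the work, as an engineer would, in place of code of your own. Each camera call takes 0.05 s, during which the arm holds its last target. There are 200 camera calls.

## Task

Switch on the yellow work lamp: slide its red lock tab aside until it is clear of the green button underneath, then push that button right down so that it stays down. Leave the blue lamp alone.

Things in the scene. Friction and masses are not known exactly. Their poses are not given: they have to be found in the camera images.
- yellow_lamp: work lamp with yellow housing, fixed to the bench. Origin: centre of underside; z up. Housing 100 (x) by 140 (y) by 60 (z) mm, flat deck on top at z = 60. Black lens head on its +x edge, x = 46 to 62, 130 wide, top at z = 85. On the deck at x = -12, y = -35 a green push button under a red sliding lock tab. This is the lamp to switch on.
- yellow_tab (a joint): travel (m) of its red tab along the lamp's +y: 0 = over the button, stop at 0.052; starts at 0 to 0.005. A hood 50 (x) by 48 (y) mm, flat top at lamp z = 75; in its middle a fin 34 (x) by 12 (y), z = 75 to 100, to push or pinch. Middle of hood and fin: lamp x = -12, y = -35 mm + travel. Needs 2 N, stays where left, clears the button from 0.039.
- yellow_button (a joint): travel (m) of its green round button, 30 mm across, centred at lamp x = -12, y = -35 mm, top at z = 69 when up: 0 = up (off), 0.006 = right down (on; top 3 mm above the deck). Pressed straight down; yields at about 3.5 N and stays where left. The tab, while over it, keeps fingers off.
- blue_lamp: work lamp with blue housing, fixed to the bench. Origin: centre of underside; z up. Housing 100 (x) by 140 (y) by 60 (z) mm, flat deck on top at z = 60. Black lens head on its +x edge, x = 46 to 62, 130 wide, top at z = 85. On the deck at x = -12, y = -35 a green push button under a red sliding lock tab, the same as on the yellow lamp. Bystander: not to be touched.
Not all that is in view belongs to the job. What is shaped like the yellow_lamp but pink or turquoise is not meant.

How it is judged:
By the outcome, as a careful person would: the job done as asked, in the order asked, and still so for the second after the job is handed in, with the robot touching nothing.
It also fails if it takes over 35 s, if anything falls off the work surface, if the arm or the gripper's body presses on something with over 40 N, if the wrist force passes 120 N, or if a joint passes its speed limit or range.

## Working session

There is one attempt and no reset: what is moved stays moved. The work goes in short steps, Python scripts to look and compute and a tool call to move; the robot and the scene stay as the last step left them, time stands still between calls to the robot, and variables do not carry over. Pictures are saved under pics/ and viewed, about 8 in all and at most 12, crops included, and the job is handed in when it is done.

Besides the shell and the picture viewer there is one more tool, called as name(argument=value, ...) on one line, values as JSON. play_rows: Moves the arm, as the interface text tells. Its arguments: {"type":"object","properties":{"series":{"type":"array","items":{"type":"array","items":{"type":"number"}}}},"required":["series"]}

```bash
mkdir -p pics
cat > h.py <<'E'
import numpy as np, cv2
from scipy.spatial.transform import Rotation as R
from bench import read_state,get_image,job_done
def snap(n,f):
    im=get_image(n); cv2.imwrite(f'pics/{f}.png',im['color'][:,:,::-1])
    np.savez(f'pics/{f}.npz',**{k:np.array(im[k]) for k in('color','intrinsics','origin','orientation')}); return im
def load(f): return np.load(f'pics/{f}.npz')
def ray(im,uv):
    d=np.linalg.solve(im['intrinsics'],[uv[0],uv[1],1.]); q=np.array(im['orientation'])
    M=R.from_quat(q).as_matrix() if q.size==4 else q.reshape(3,3)
    d=M@d; return np.array(im['origin'],float),d/np.linalg.norm(d)
def tri(*obs):
    A=np.zeros((3,3));b=np.zeros(3);rs=[ray(*o) for o in obs]
    for o,d in rs: P=np.eye(3)-np.outer(d,d);A+=P;b+=P@o
    p=np.linalg.solve(A,b); return p,[np.linalg.norm((np.eye(3)-np.outer(d,d))@(p-o)) for o,d in rs]
def atz(im,uv,z): o,d=ray(im,uv); return o+d*(z-o[2])/d[2]
def proj(im,p):
    q=np.array(im['orientation']); M=R.from_quat(q).as_matrix() if q.size==4 else q.reshape(3,3)
    c=im['intrinsics']@(M.T@(np.array(p,float)-im['origin'])); return c[:2]/c[2]
E
python3 - <<'E'
from h import *
a=[snap(n,n+'0') for n in('scene','side','wrist')]
for i in a: print(i['origin'],i['orientation'],i['intrinsics'][0])
print(read_state())
s=cv2.hconcat([cv2.imread(f'pics/{n}0.png') for n in('scene','side')])
E
```

```text
[1152.99649737  224.349228    822.75702712] [ 0.53210749  0.76645851 -0.28994506 -0.21291979] [493.97442682   0.         318.76563483]
[   72.41023966 -1038.92054416   690.12923333] [ 0.84570928 -0.16332202  0.09832469 -0.49843153] [573.45918975   0.         316.02836114]
[624.77193388 -68.63121218 372.79864608] [ 1.45603438e-04  9.90461585e-01  1.37788048e-01 -5.31136495e-04] [357.49332421   0.         318.14180842]
{'clock': 0.15, 'joints': array([ 2.58594403e-01,  3.85412991e-01,  6.94363873e-03, -3.13033009e-04,
       -1.19400332e+00, -2.58608247e-01]), 'joint_vel': array([ 0.00086962, -0.0028771 ,  0.0033169 ,  0.00149058,  0.00108439,
        0.00141199]), 'joint_efforts': array([-6.03353892e-04, -3.92678475e+01,  1.88581592e+01,  4.18858320e+00,
       -3.39302780e-03,  5.70479813e-06]), 'position': array([6.24567817e+02, 2.43752848e-03, 2.30460221e+02]), 'ee_rot': array([ 5.53575034e-04, -7.07054415e-01,  7.07158633e-01,  6.44979252e-04]), 'contact_force': array([ 0.47097333,  1.11848993, -0.0582609 ]), 'wrist_torque': array([ 0.03832895,  0.01072151, -0.03007301]), 'gripper_width': 85.56411551360986}
```

View pics/scene0.png

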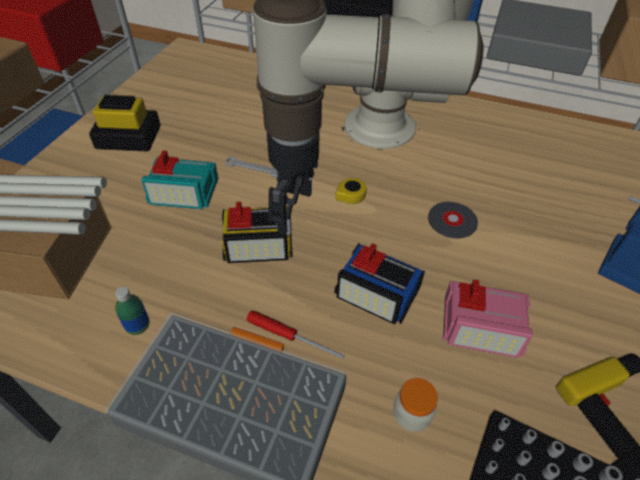

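View pics/side0.png

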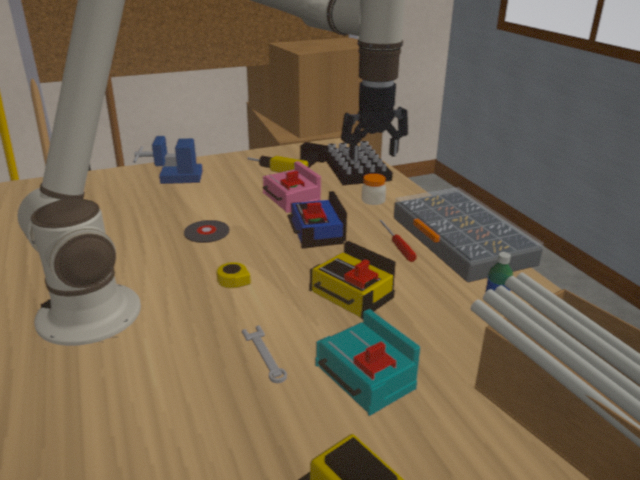

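In the scene view, the lamps are turquoise (180,183), yellow (256,235), blue (380,282) and pink (488,318). In the side view they are turquoise (367,362), yellow (352,280), blue (320,222) and pink (292,185). The yellow housing with a black lens head at scene (256,235) / side (352,280) is the one meant. The yellow/black pack (125,120) and the tape measure (351,190) aren't lamps. I'll confirm with an enlarged crop.

Run:
```python
import cv2
a=cv2.imread('pics/scene0.png')[195:275,205:305]; b=cv2.imread('pics/side0.png')[235:315,300:400]
r=lambda i:cv2.resize(i,(400,320),interpolation=cv2.INTER_CUBIC)
w=cv2.imread('pics/wrist0.png'); w=cv2.resize(w[:,:],(373,280))
o=cv2.hconcat([r(a),r(b)]); bot=cv2.copyMakeBorder(w,0,0,0,800-373,cv2.BORDER_CONSTANT)
cv2.imwrite('pics/c1.png',cv2.vconcat([o,bot]))
```

```text
(no output)
```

View pics/c1.png

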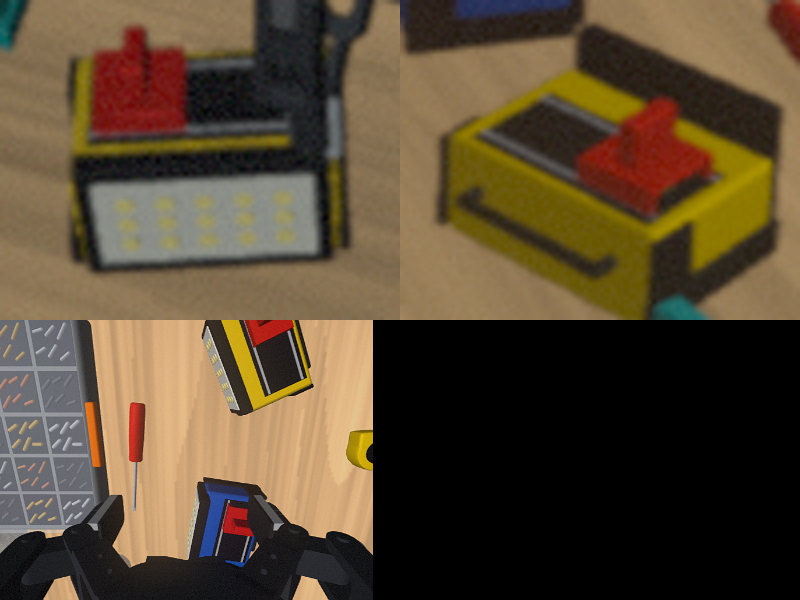

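Confirmed: yellow housing, black lens head, red tab at the end nearer the side camera. Side deck corners are about (313,271), (362.5,294.5) and (393,275). The fin top is at scene (238.5,203), side (362.5,262.5).

Run:
```python
from h import *
s,c=load('side0'),load('scene0')
P=[atz(s,u,60)for u in[(313,271),(362.5,294.5),(393,275)]]
for p in P: print(p.round(1))
print(np.linalg.norm(P[0]-P[1]),np.linalg.norm(P[2]-P[1]))
print('fin top',tri((s,(362.5,262.5)),(c,(238.5,204))))
y=P[0]-P[1]; y/=np.linalg.norm(y); x=np.array([y[1],-y[0],0]); O=P[1]+50*x+70*y
print('origin',O,'yaw deg',np.degrees(np.arctan2(x[1],x[0])))
f=O+x*-12+y*-35; print('fin pred',f)
print('scene proj corners',[proj(c,p).round() for p in P], proj(c,f+[0,0,40]))
```

```text
[ 443.5 -108.8   60. ]
[ 500.8 -223.1   60. ]
[ 589.4 -183.2   60. ]
127.90969566220544 97.12739531698519
fin top (array([ 518.81376724, -174.14629852,  102.46902291]), [np.float64(3.8707589711567043), np.float64(3.8707589711567385)])
origin [ 514.13175108 -138.09450348   60.        ] yaw deg 26.646355380952524
fin pred [ 519.10313349 -174.7590007    60.        ]
scene proj corners [array([281., 204.]), array([222., 208.]), array([220., 241.])] [236.73219734 205.9076923 ]
```

play_rows(series=[[0.035,0,0.027,0,0,0,0],[0.035,0,0.027,0,0,0,0],[0.035,0,0.027,0,0,0,0],[0.035,0,0.027,0,0,0,0],[0,0,0,0,-0.12,0,0],[0,0,0,0,-0.12,0,0],[0,0,0,0,-0.12,0,0],[0,0,0,0,-0.12,0,0],[0,0,0,0,0,0,0]])

```text
clock: 1.05
position: [475.8, -111.7, 226.6]
ee_rot: [-0.177, 0.686, -0.684, 0.171]
contact_force: [0.2, 0.3, 1.3]
gripper_width: 0.1
```

Run:
```python
from h import *
w=snap('wrist','w1'); s=read_state(); print(s['position'],R.from_quat(s['ee_rot']).as_matrix().round(3),s['gripper_width'])
```

```text
[ 475.83594153 -111.66448688  226.61616232] [[-0.88  -0.009  0.475]
 [-0.475  0.    -0.88 ]
 [ 0.008 -1.    -0.005]] 0.017959867493907617
```

View pics/w1.png

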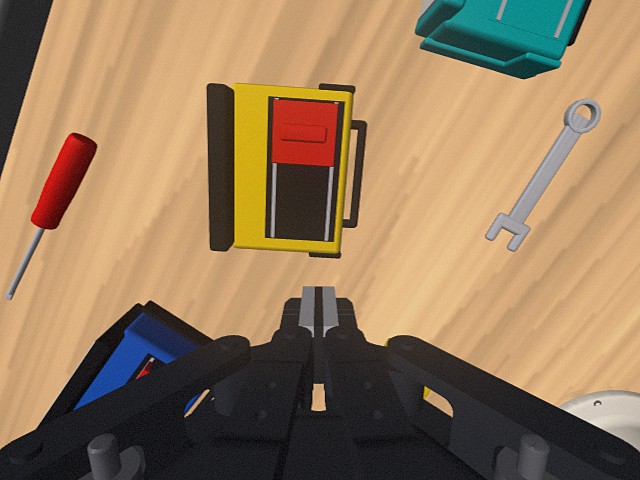

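The yellow lamp is squarely in the wrist view: fin top centre about (304,131), hood 273–337 by 100–165, fingers shut at the bottom centre.

Run:
```python
from h import *
w,c,s=load('w1'),load('scene0'),load('side0'); st=read_state(); M=R.from_quat(st['ee_rot']).as_matrix()
f=atz(w,(303.5,130.5),100); print('fin@100',f, 'tri',tri((w,(303.5,130.5)),(s,(362.5,262.5)),(c,(238.5,204))))
h=[atz(w,u,75) for u in[(273,100),(334,100),(336,165),(272,163)]]; print('hood',np.mean(h,0),np.linalg.norm(h[0]-h[1]),np.linalg.norm(h[1]-h[2]))
for a,b in[((234,84),(233,247)),((268,97),(266,240)),((337,101),(332,240))]:
    d=atz(w,b,60)-atz(w,a,60); print('yaw',np.degrees(np.arctan2(-d[0],d[1])),np.linalg.norm(d))
print('tool yaw',np.degrees(np.arctan2(M[0,2],-M[1,2])),'tool-frame fin-tcp mm',M.T@(f-st['position']))
```

```text
fin@100 [ 520.66021755 -173.34897257  100.        ] tri (array([ 519.64817963, -173.60221023,  102.5866571 ]), [np.float64(0.9476007937455313), np.float64(3.688405359456938), np.float64(4.155520316999042)])
hood [ 520.65601428 -172.08029768   75.        ] 46.76564114308983 48.89838651578849
yaw 24.387486835099185 135.8122474227997
yaw 25.409989118509767 119.53024795592863
yaw 27.12126042173656 116.53715643547832
tool yaw 28.377174725981874 tool-frame fin-tcp mm [-11.10793983 126.18708328  76.15298906]
```

play_rows(series=[[0,0,0,0,0.05,0,0],[-0.0047,0,0.0355,0,0,0,0],[-0.0047,0,0.0355,0,0,0,0],[-0.0047,0,0.0355,0,0,0,0],[0,0,0,0,0,0,0]])

```text
clock: 1.6
position: [535.7, -203.8, 225.5]
ee_rot: [-0.155, 0.692, -0.69, 0.149]
contact_force: [-1.2, 0.3, -0.6]
gripper_width: 0.2
```

```bash
cat >> h.py <<'E'
YAW=np.radians(25.5); X=np.array([np.cos(YAW),np.sin(YAW),0]); Y=np.array([-X[1],X[0],0]); FIN=np.array([520.5,-173,0])
def rel():
    s=read_state(); M=R.from_quat(s['ee_rot']).as_matrix(); d=s['position']-FIN
    print('t',s['clock'],'rel fin0 x,y,z',(d@X).round(1),(d@Y).round(1),s['position'][2].round(1),'F',s['contact_force'].round(1),'yaw',np.degrees(np.arctan2(M[0,2],-M[1,2])).round(1),'y axis',M[:,1].round(3))
E
python3 -c "from h import *; rel()"
```

```text
t 1.6 rel fin0 x,y,z 0.5 -34.4 225.5 F [-1.2  0.3 -0.6] yaw 24.8 y axis [-0.009  0.001 -1.   ]
```

play_rows(series=[[0,0.035,0,0,0,0,0],[0,0.035,0,0,0,0,0],[0,0.035,0,0,0,0,0],[0,0.03,0,0,0,0,0],[0,0,0,0,0,0,0]])

```text
clock: 2.1
position: [535.0, -203.3, 86.9]
ee_rot: [-0.15, 0.692, -0.691, 0.145]
contact_force: [-0.7, 0.7, -0.3]
gripper_width: -0.1
```

```bash
python3 -c "
from h import *
rel(); s=snap('side','s2'); snap('wrist','w2')
a=cv2.imread('pics/s2.png')[215:315,300:400]; b=cv2.imread('pics/w2.png')
cv2.imwrite('pics/c2.png',cv2.hconcat([cv2.resize(a,(400,400),interpolation=2),cv2.resize(b[:, 80:560],(400,400))]))"
```

```text
t 2.1 rel fin0 x,y,z 0.0 -33.6 86.9 F [-0.7  0.7 -0.3] yaw 24.1 y axis [-0.007  0.001 -1.   ]
```

View pics/c2.png

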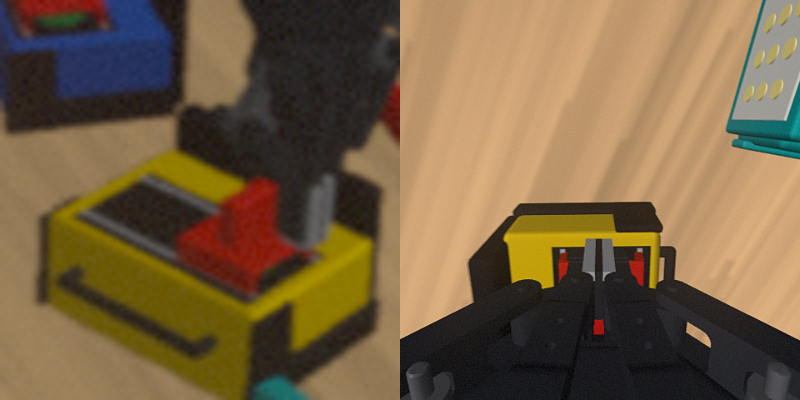

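Fingers sit just beyond the fin on its −y side, clear of the hood. Now I'll push along +y.

play_rows(series=[[0,0.003,-0.01,0,0,0,0],[0,0,-0.01,0,0,0,0],[0,0,-0.01,0,0,0,0],[0,0,-0.01,0,0,0,0],[0,0,-0.01,0,0,0,0],[0,0,0,0,0,0,0]])

```text
clock: 2.8
position: [520.2, -154.8, 95.1]
ee_rot: [0.143, -0.689, 0.694, -0.154]
contact_force: [-0.7, 0.1, -0.3]
gripper_width: 0.3
```

```bash
python3 -c "from h import *; rel()"
```

```text
t 2.8 rel fin0 x,y,z 7.6 16.5 95.1 F [-0.7  0.1 -0.3] yaw 24.2 y axis [ 0.016 -0.004 -1.   ]
```

```bash
python3 -c "
from h import *
rel(); s=snap('side','s3'); snap('scene','sc3')
a=cv2.imread('pics/s3.png')[215:315,300:400]; b=cv2.imread('pics/sc3.png')[180:280,205:305]
cv2.imwrite('pics/c3.png',cv2.hconcat([cv2.resize(i,(400,400),interpolation=2) for i in (a,b)]))"
```

```text
t 2.8 rel fin0 x,y,z 7.6 16.5 95.1 F [-0.7  0.1 -0.3] yaw 24.2 y axis [ 0.016 -0.004 -1.   ]
```

View pics/c3.png

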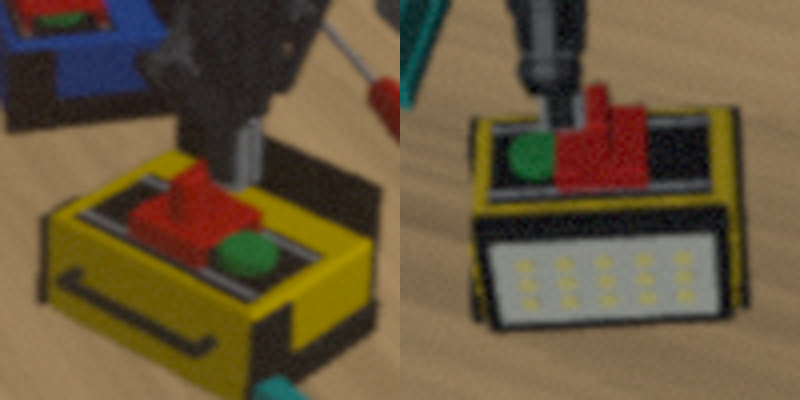

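The tab has moved about 34 mm and the finger is still on the fin, but the tool drifted up and sideways. I'll correct that and push on.

play_rows(series=[[0.004,0.005,0,0,0,-0.016,0],[0.002,0.003,-0.004,0,0,0,0],[0,0.001,-0.005,0,0,0,0],[0,0.001,-0.005,0,0,0,0],[0,0,0,0,0,0,0]])

```text
clock: 3.4
position: [510.5, -145.6, 84.7]
ee_rot: [0.148, -0.687, 0.696, -0.148]
contact_force: [0.0, -1.2, 0.0]
gripper_width: 0.4
```

```bash
python3 -c "from h import *; rel()"
```

```text
t 3.4 rel fin0 x,y,z 2.7 29.0 84.7 F [ 0.  -1.2  0. ] yaw 24.2 y axis [ 0.003 -0.012 -1.   ]
```

play_rows(series=[[0.001,0,0.006,0,0,0,0],[0,-0.025,0.007,0,0,0,0],[0,0,0.009,0,0,0,0],[0,0,0.009,0,0,0,0],[0,0,0,0,0,0,0]])

```text
clock: 3.9
position: [520.5, -174.9, 108.7]
ee_rot: [0.15, -0.688, 0.695, -0.146]
contact_force: [-0.3, 0.3, -0.8]
gripper_width: -0.1
```

```bash
python3 -c "
from h import *
rel(); s,c=load('s3'),load('sc3')
p,q=atz(s,(361.8,278.5),69),atz(c,(237.8,219),69)
for b in (p,q): print(b,(b-FIN)@X,(b-FIN)@Y)
snap('side','s4'); snap('scene','sc4')
a=cv2.imread('pics/s4.png')[215:315,300:400]; b=cv2.imread('pics/sc4.png')[180:280,205:305]
cv2.imwrite('pics/c4.png',cv2.hconcat([cv2.resize(i,(400,400),interpolation=2) for i in (a,b)]))"
```

```text
t 3.9 rel fin0 x,y,z -0.8 -1.8 108.7 F [-0.3  0.3 -0.8] yaw 24.1 y axis [-0.003 -0.01  -1.   ]
[ 518.02988825 -183.84974024   69.        ] -6.900420085398928 -8.729405357397667
[ 526.50628208 -172.19917706   69.        ] 5.76594498168798 -1.8629600869716525
```

View pics/c4.png

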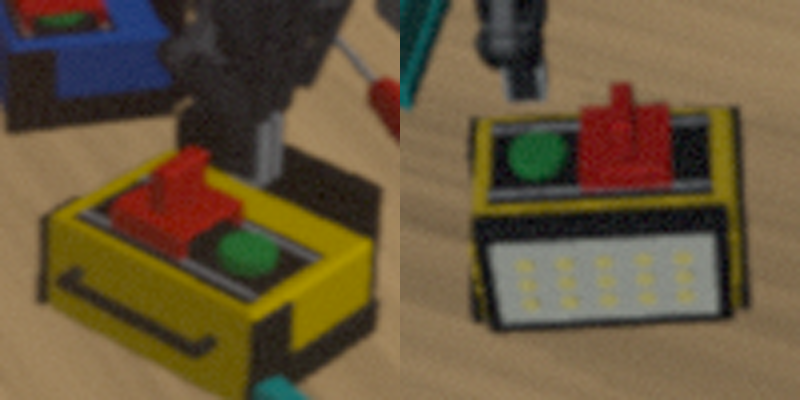

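The button is fully exposed. The hood gap is about 6–7 mm, so the travel is about 46 mm (over the 39 needed). Fingers are above the button, so I'll press.

play_rows(series=[[0,0.015,0.002,0.01,0,0,0],[0,0.015,0.001,0,0,0,0],[0,0.006,0,0,0,0,0],[0,0,0,0,0,0,0]])

```text
clock: 4.4
position: [519.3, -177.0, 69.8]
ee_rot: [0.151, -0.685, 0.698, -0.145]
contact_force: [0.1, -0.5, -0.1]
gripper_width: -0.0
```

```bash
python3 -c "from h import *; rel()"
```

```text
t 4.4 rel fin0 x,y,z -2.8 -3.1 69.8 F [ 0.1 -0.5 -0.1] yaw 24.2 y axis [-0.004 -0.018 -1.   ]
```

play_rows(series=[[-0.001,0.002,0,-0.015,0,0,0],[0,0.002,0,0,0,0,0],[0,0.002,0,0,0,0,0],[0,0.002,0,0,0,0,0]])

```text
clock: 4.8
position: [519.8, -176.6, 63.5]
ee_rot: [0.152, -0.691, 0.692, -0.144]
contact_force: [-2.2, 0.7, 3.6]
gripper_width: -0.3
```

```bash
python3 -c "from h import *; rel()"
```

```text
t 4.8 rel fin0 x,y,z -2.2 -3.0 63.5 F [-2.2  0.7  3.6] yaw 24.2 y axis [-0.011 -0.004 -1.   ]
```

play_rows(series=[[0,0.002,0,0,0,0,0],[0,0.002,0,0,0,0,0]])

```text
clock: 5.0
position: [519.9, -176.6, 62.8]
ee_rot: [0.153, -0.69, 0.692, -0.145]
contact_force: [-6.6, 2.5, 18.0]
gripper_width: 0.0
```

The button has hit its stop (18 N against a yield of about 3.5 N). Now I'll lift clear and look.

play_rows(series=[[0,-0.01,0,0,0,0,0],[0,-0.03,0,0,0,0,0],[0,-0.04,0,0,0,0,0],[0,-0.04,0,0,0,0,0],[0,-0.03,0,0,0,0,0],[0,0,0,0,0,0,0]])

```text
clock: 5.6
position: [524.3, -175.9, 219.7]
ee_rot: [0.15, -0.689, 0.693, -0.147]
contact_force: [0.7, 0.1, 0.1]
gripper_width: 0.1
```

```bash
python3 -c "
from h import *
rel(); snap('side','s5'); snap('scene','sc5')
a=cv2.imread('pics/s5.png')[215:315,300:400]; b=cv2.imread('pics/sc5.png')[180:280,205:305]
cv2.imwrite('pics/c5.png',cv2.hconcat([cv2.resize(i,(400,400),interpolation=2) for i in (a,b)]))"
```

```text
t 5.6 rel fin0 x,y,z 2.2 -4.2 219.7 F [0.7 0.1 0.1] yaw 24.3 y axis [-0.003 -0.006 -1.   ]
```

View pics/c5.png

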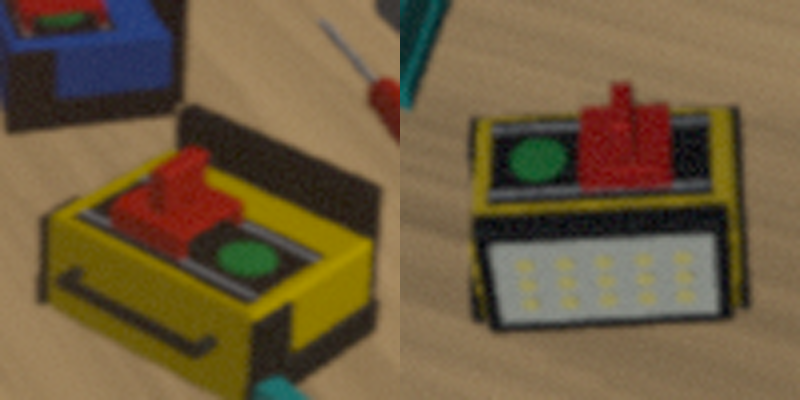

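The button now sits visibly lower: its centre moved from (247,254) to (247,259) in the side crop, and its side wall is gone. The tab is still clear at about 46 mm and the gripper is free. Handing in.

```bash
python3 -c "
from h import *
print(job_done())"
```

```text
the job is handed in; nothing more can be done
None
```

The yellow lamp's red tab is slid aside and its green button is pressed down and staying down. I handed the job in at about 5.7 s of the 35 s allowed.

- **Tab:** I pushed the fin along with shut fingers to about 46 mm of travel, judged from the gap to the button in the images; 39 mm was needed. During the push the tool drifted up about 8 mm and sideways 7 mm. I corrected that partway, and the fingers were still on the fin.
- **Button:** I pressed until it hit its stop. It yielded at about 3.6 N, then the upward force rose to 18 N with the fingertips at z = 62.8 mm, where its bottom stop is expected.
- **Final pictures:** after lifting clear, the button stays low, the tab is still clear of it and the gripper touches nothing. I never reached for the blue lamp.
- **Disagreements:** the two cameras placed the button up to about 13 mm apart across the lamp and 7 mm along it. I used the middle of the two, and it landed well enough to press the button. The fin top measured 102 mm high against the stated 100 mm.

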